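# Seat and lock the measuring turntable's platter

### The arm

A 6-joint arm with a two-finger parallel gripper is mounted at the origin on the work surface. World frame = base frame: x ahead of the robot, y to its left, z up, the work surface at z = 0. Lengths are in mm, angles in rad, forces in N, time in s.
With the tool pointing down it reaches from about 300 to 775 mm from the base axis. Payload 14.6 kg.
Tool frame: the origin (TCP) lies midway between the tips of the shut fingers; the grasp point (between the pads) lies manip.grasp_offset behind it (manip.grasp_offset is the distance from the TCP to the grasp point, in mm); z points along the fingers, y is the direction in which the jaws open and shut (so a half turn about z gives the same grasp; the last joint's range is limited). The gripper opens to 94 mm and grips with 3 to 60 N. Pads are 16 mm wide; open, the fingers measure 119 mm over their backs; the gripper's body (75 mm by 177 mm) begins 78 mm behind the grasp point.
Start: joints at [1.282, 0.3, 1.521, -0, 1.321, -0.067], TCP at [120.99, 536.517, 205.446] pointing down, gripper open.
Joint ranges: [-3.03, 3.03], [-0.79, 2.21], [0.23, 2.52], [-1.04, 4.18], [0, 3.07], [-2.55, 2.55]. Speed limits (rad/s): [2.22, 2.22, 2.57, 3.14, 3.14, 3.14].

### API

Orientations are given as [roll, pitch, yaw] about the fixed x, y, z axes, in that order (R = Rz(yaw) Ry(pitch) Rx(roll)).
In Python, from cell import monitor, vision, order, manip gives the robot as it stands.
- The arm moves only by the shell command python3 -m jog 'ROWS' [FORCE]. ROWS is JSON, a list of rows, each a list of 7 numbers: the shift along the tool's x, y, z in cm, then the turn, a rotation vector about the tool's x, y, z in rad, then the opening in per cent of the stroke, from 0 (shut) to 100 (fully open). In form: [[tx, ty, tz, rx, ry, rz, jaw], ...]. A call has 1 to 8 rows; each row shifts and turns the commanded pose from where the row before left it, along the tool's axes as they then stand; what a row does not reach is not made up. A row lasts 1/10 s, in which the tool goes at most 50 mm and 8.59 degrees, less where a joint would pass 70% of its speed; a pose out of reach is approached as far as the arm can. A call is refused whole if a number of a shift passes 5 or a number of a turn 0.15, either way. A call with a gripper value outside its range is refused whole. The fingers move at their own pace and stop on an object; FORCE is the grip in N (left out, the last holds). Time passes only in rows, so rows that do not move let the fingers close. It gives the time, the measured TCP pose, the force and the opening at its end, in the units of the state.
- monitor.read_state(): the state, without advancing time (a new reading comes with each control period).
- vision.camera(name): name is "side" or "top"; returns a dict with "color" (384x512x3 uint8, blue, green, red), "fx", "fy", "cx", "cy" (pixels), "distortion" ([k1, k2, p1, p2, k3] as OpenCV has them; the pictures are not rectified), "cam_to_world" (4x4, takes a point from camera to world coordinates). Camera axes: x right, y down, z forward; pixel columns grow to the right and rows downward; lengths in mm; the calibration is good to about 2 mm. A picture is of the moment at which its call begins. There is no depth.
- order.sign_off(): hands the job in, once; it reports no verdict.
The state is a dict: "clock": time; "joints": joint angles; "qd": joint speeds; "effort": joint torques, N m; "eef_pos": TCP position; "eef_rot": TCP orientation; "wrist_force": force on the tool from outside, world axes, zero at the start; "moment": the same for the moment, N m; "finger_gap": finger opening in mm.
Only numpy, scipy, OpenCV 4.12 (cv2) and the standard library are available. Lean on these libraries where they do the work, as an engineer would, in place of code of your own. Each camera call takes 0.05 s, during which the arm holds its last target.

### The job

Someone left the platter of the measuring turntable perched on top of the spindle's keys. Keeping it on the spindle, turn the platter until the keys line up and it drops fully home, then swing the lock lever all the way over to its other stop and let go. Leave everything else on the table where it is.

Things in the scene. Friction and masses are not known exactly. Their poses are not given: they have to be found in the camera images.
- platter_mid (a point): Loose aluminium platter, 0.5-0.95 kg: disc 150 mm across, 8 mm thick, with a raised hub block. Point on its axis half-way up, 27.5 mm above the underside; z up, x along its keyway. Reads 45.5 mm above spindle_seat when perched on the keys, 27.5 mm when home (18 mm drop). Fits in two positions half a turn apart, x along the seat's x, within 4 degrees; starts 29 to 90 degrees off, to either side.
- hub_top (a point): Top centre of the platter's hub block, 55 mm above the platter's underside (47 mm above the disc). The hub is 72 mm along the platter's x and 48 mm along its y: its two flat sides face +y and -y and can be gripped from above. A 29 mm square bore with a keyway 14 mm wide and 53 mm long, along x, runs through hub and disc from top to underside.
- spindle_seat (a point): On the axis of the vertical spindle, at the top of a bearing ring (90 mm across), 60 mm above the table: the platter's underside rests here when home. Two steel keys stick out of the spindle along +x and -x: a bar 50 mm long, 10 mm wide, 18 mm high. Belongs to the fixed grey turntable base, 200 mm along x, from -165 to 150 mm along y; its deck is 10 mm below this point. z up.
- spindle_tip (a point): Tapered tip of the steel spindle (26 mm diameter), 52 mm above spindle_seat; the platter must not be lifted off it.
- lock_lever (a joint): Angle of the lock lever, rad: 0 leaning fully to the base's -x side (unlocked), 1.0 leaning fully to its +x side (locked), 0.5 upright. Starts at 0 to 0.2. It takes about 1 N at the knob and stays where it is left; it swings about the base's y axis.
- lock_lever_tip (a point): Centre of the lever's round black knob (26 mm diameter), 70 mm from the pivot, on a steel rod of 10 mm diameter.
- lever_pivot (a point): Pivot of the lock lever, on the base at y -125 mm from the spindle's axis, 12 mm above spindle_seat. Axes as spindle_seat: the lever swings from -x to +x over it. Its housing is 70 mm along x, 50 mm along y, with its top at 3 mm and a round barrel to 13 mm above this point.
- screwdriver: Bystander: screwdriver with black handle, 160 mm, lying on the turntable's deck. Leave alone.
- sanitizer: Bystander: clear bottle, 60 mm diameter, 150 mm high. Origin under its centre. Leave alone.
- mug: Bystander: white mug, 80 mm diameter, 90 mm high. Origin under its centre. Leave alone.
- tape_roll: Bystander: empty cardboard ring, 96 mm diameter, 25 mm high. Origin under its centre. Leave alone.
- loudspeaker: Bystander: black loudspeaker, 100 x 90 x 150 mm high. Origin under its centre. Leave alone.
- recorder: Bystander: grey hand-held recorder lying flat, 140 x 65 x 30 mm. Origin under its centre. Leave alone.
- jar: Bystander: glass jar with black lid, 56 mm diameter, 70 mm high. Origin under its centre. Leave alone.
Things that resemble listed ones, but are neither listed nor needed, are in the scene too. There is more than one size of the part that bears platter_mid; the job needs the middle-sized.

How it is judged (in metres and radians):
On the way, in this order (a step that is already met when the one before it is completed fails the run):
1. the platter has dropped fully home over the keys (z of platter_mid in the frame of spindle_seat below 0.0315 m and horizontal distance between platter_mid and spindle_seat below 0.005 m and angle between the x axis of platter_mid and the x axis of spindle_seat, either way round below 0.15 rad), for 0.2 s.
2. the lock lever is swung over to its other stop (value of joint lock_lever above 0.88 rad), for 0.1 s.
At the end, for the whole second after the job is handed in: The platter lies fully home on its seat (within 4 mm of its seated height, 5 mm of the axis, 0.15 rad of the keys and level to 0.06 rad), and the lock lever is at 0.88 rad or more of its 1.0 rad swing (all of step 1 and angle between platter_mid's own z axis and vertical below 0.06 rad and value of joint lock_lever above 0.88 rad); the robot touches nothing.
It fails at once if the platter is lifted off the spindle (more than 27 mm above where it perches) (z of platter_mid in the frame of spindle_seat above 0.0725 m).
It fails at once if the lock lever is swung over before the platter is home (value of joint lock_lever above 0.88 rad and z of platter_mid in the frame of spindle_seat above 0.04 m).
It fails at once if a bystander is shoved more than 30 mm (distance of any of screwdriver, sanitizer, mug, tape_roll, loudspeaker, recorder, jar from where it was at the start of the episode above 0.03 m).
It also fails if it takes over 45 s, if anything falls off the work surface, if the arm or the gripper's body presses on something with over 40 N, if the wrist force passes 120 N, or if a joint passes its speed limit or range.

## Working session

There is one attempt and no reset: what is moved stays moved. The work goes in short steps, Python scripts to look and compute and a shell command to move; the robot and the scene stay as the last step left them, time stands still between calls to the robot, and variables do not carry over. Pictures are saved under pics/ and viewed, and the job is handed in when it is done.

```bash
mkdir -p pics; ls; python3 - <<'E'
from cell import monitor, vision, order, manip
import cv2,numpy as np
print(monitor.read_state(), manip.grasp_offset)
for n in("side","top"):
    c=vision.camera(n); cv2.imwrite(f"pics/{n}0.png",cv2.resize(c["color"],(800,600),interpolation=cv2.INTER_CUBIC))
    cv2.imwrite(f"pics/{n}0_raw.png",c["color"])
    print(n,c["fx"],c["fy"],c["cx"],c["cy"],c["distortion"],np.round(c["cam_to_world"],4).tolist())
E
```

```text
pics
{'clock': 0.0, 'joints': array([ 1.28241432e+00,  3.00458342e-01,  1.52159626e+00, -1.88376536e-05,
        1.32072198e+00, -6.66016460e-02]), 'qd': array([-1.62937862e-03,  1.13338419e-03,  1.05050053e-03,  8.63519352e-04,
        9.28524763e-06,  1.13929817e-03]), 'effort': array([ 1.86347620e-04, -5.31804156e+01, -3.52746892e+01,  7.08380900e-02,
        2.43949756e-02, -2.31026569e-06]), 'eef_pos': array([120.91171126, 536.26230308, 204.88691495]), 'eef_rot': array([-3.14041013e+00, -6.05879880e-05,  2.91981693e+00]), 'wrist_force': array([ 0.12583039, -0.88830624, -0.53012994]), 'moment': array([-0.01887477, -0.00643757,  0.00369314]), 'finger_gap': 93.57120792454185} 18.8
side 474.53931938100175 474.53931938100175 248.57639634004926 188.15280452290625 [-0.02261912  0.          0.          0.          0.        ] [[-0.8777, -0.3436, 0.334, -52.2116], [-0.4791, 0.6168, -0.6245, 1049.8544], [0.0086, -0.7082, -0.706, 1285.4749], [0.0, 0.0, 0.0, 1.0]]
top 376.168489333598 376.168489333598 257.7492198703815 191.69832042906035 [-0.11379971  0.          0.          0.          0.        ] [[0.0006, -0.9969, 0.0781, 423.4533], [-1.0, -0.0007, -0.0011, 23.9986], [0.0011, -0.0781, -0.9969, 1087.0557], [0.0, 0.0, 0.0, 1.0]]
```

View pics/side0.png

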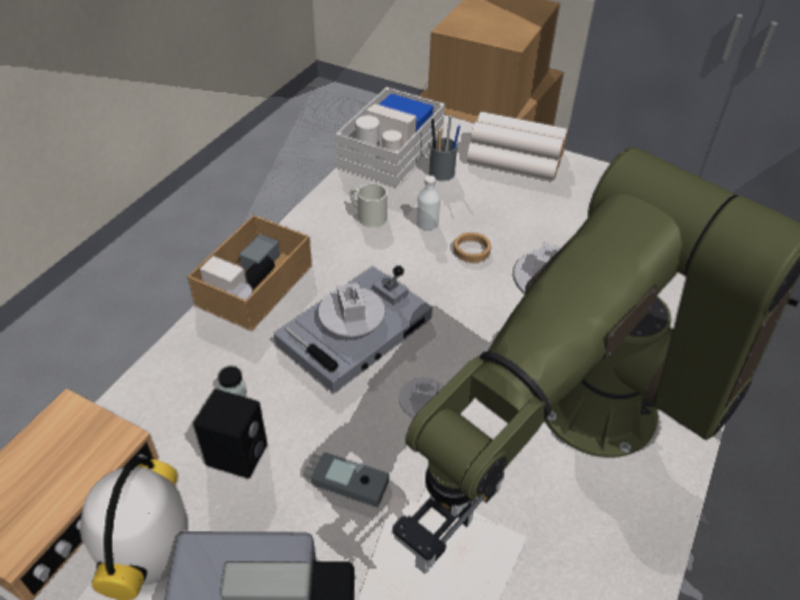

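View pics/top0.png

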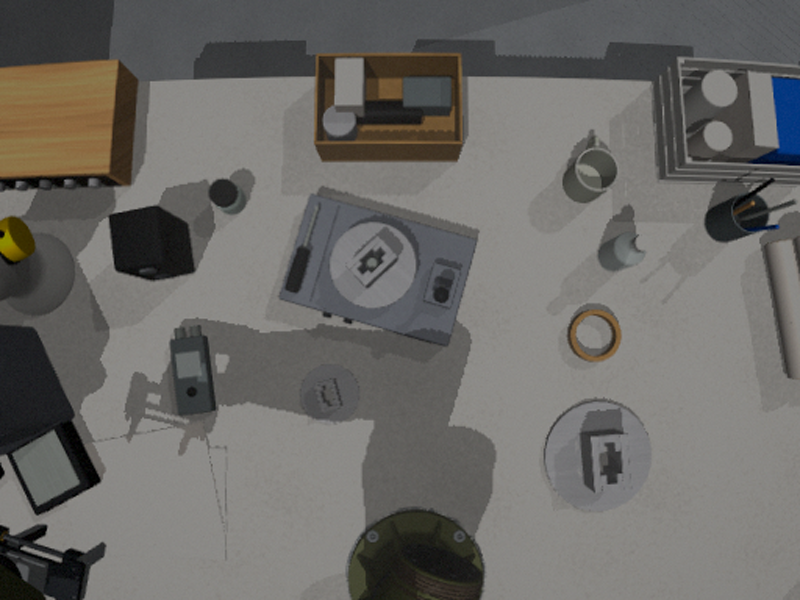

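The top view shows the middle-sized platter on the base at about (373,262), the lever at (441,285) and the screwdriver at (303,250). I'll enlarge the crops.

```bash
cat > h.py <<'E'
import cv2,numpy as np
from cell import monitor, vision, order, manip
def ray(c,u,v):
    K=np.array([[c["fx"],0,c["cx"]],[0,c["fy"],c["cy"]],[0,0,1]])
    p=cv2.undistortPoints(np.array([[[u,v]]],float),K,np.array(c["distortion"]))[0,0]
    T=np.array(c["cam_to_world"]); d=T[:3,:3]@[p[0],p[1],1]; return T[:3,3],d
def atz(c,u,v,z):
    o,d=ray(c,u,v); return o+d*(z-o[2])/d[2]
def proj(c,P):
    K=np.array([[c["fx"],0,c["cx"]],[0,c["fy"],c["cy"]],[0,0,1]])
    W=np.linalg.inv(np.array(c["cam_to_world"])); r,_=cv2.Rodrigues(W[:3,:3])
    return cv2.projectPoints(np.array(P,float).reshape(-1,3),r,W[:3,3],K,np.array(c["distortion"]))[0].reshape(-1,2)
def crop(c,x0,y0,w,h,s,fn):
    cv2.imwrite(fn,cv2.resize(c["color"][y0:y0+h,x0:x0+w],None,fx=s,fy=s,interpolation=cv2.INTER_CUBIC))
E
python3 - <<'E'
from h import *
crop(vision.camera("top"),175,115,135,110,5.8,"pics/t1.png")
crop(vision.camera("side"),170,160,115,92,6.5,"pics/s1.png")
E
```

```text
(no output)
```

View pics/t1.png

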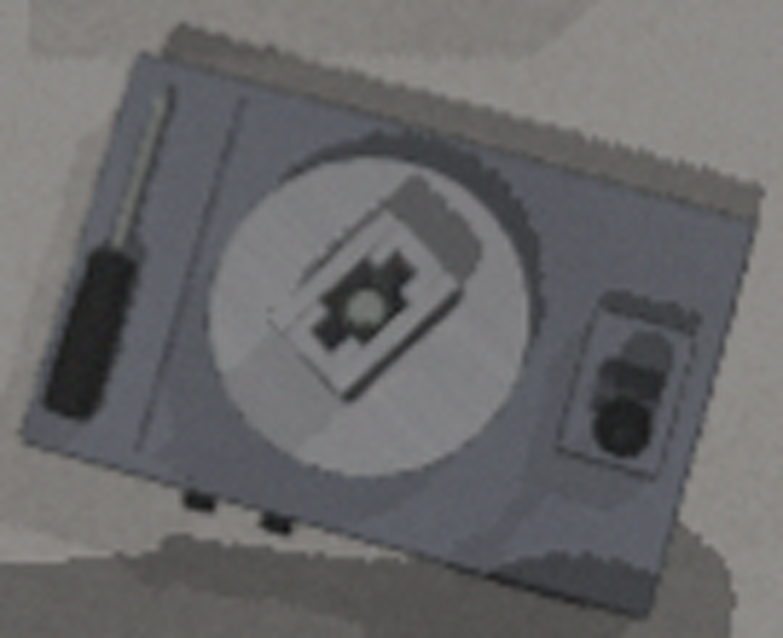

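View pics/s1.png

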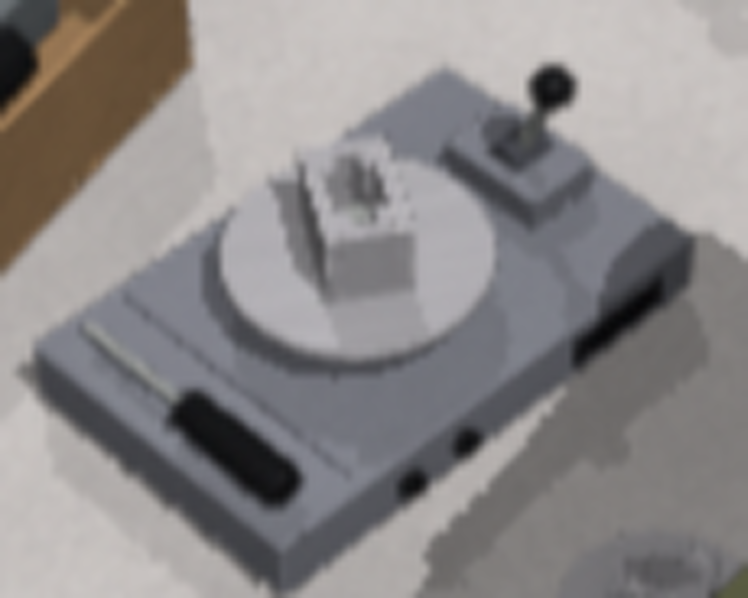

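The top crop shows the deck corners at about (145,55), (755,215), (645,615) and (25,440). The hub top runs roughly from lower left (345,398) to upper right, with the keyway along the up-right diagonal. The knob is at (622,428), leaning to -x.

```bash
python3 - <<'E'
from h import *
c=vision.camera("top"); s=vision.camera("side")
T=lambda u,v,z: atz(c,175+u/5.8,115+v/5.8,z)
S=lambda u,v,z: atz(s,170+u/6.5,160+v/6.5,z)
P=np.array([T(*q,50) for q in [(145,55),(755,215),(645,615),(25,440)]])
print(P.round(1))
x=(P[0]+P[1]-P[2]-P[3]);y=(P[0]+P[3]-P[1]-P[2])
print("yaw from x,y",np.arctan2(x[1],x[0]),np.arctan2(-y[0],y[1]), np.linalg.norm(x)/2,np.linalg.norm(y)/2)
yaw=np.arctan2(-y[0],y[1]); ex=np.array([np.cos(yaw),np.sin(yaw),0]);ey=np.array([-ex[1],ex[0],0])
print("seat top",(P.mean(0)+7.5*ey).round(1))
Q=np.array([S(*q,50) for q in [(445,68),(690,237),(283,545),(38,355)]]);print(Q.round(1), (Q.mean(0)+7.5*ey).round(1))
for z in (82,86): print("disc centre",T(369,316,z))
print("tip z112",T(366,308,112))
H=np.array([T(*q,133) for q in [(345,398),(270,320),(388,207),(463,285)]]);print(H.round(1),H.mean(0))
print("kw ends", T(328,335,133),T(398,268,133))
print("platter yaw",[np.arctan2(*(H[a]-H[b])[1::-1]) for a,b in((2,1),(3,0))])
# knob triangulate
o1,d1=ray(c,175+622/5.8,115+428/5.8);o2,d2=ray(s,170+553/6.5,160+87/6.5)
A=np.stack([d1,-d2],1);t=np.linalg.lstsq(A,o2-o1,rcond=None)[0];print("knob",o1+d1*t[0],o2+d2*t[1])
E
```

```text
[[ 694.9  186.    50. ]
 [ 616.  -109.7   50. ]
 [ 423.8  -55.5   50. ]
 [ 506.9  240.9   50. ]]
yaw from x,y -0.27942699952293126 -0.2670927863775291 197.78848610884373 306.9193478639033
seat top [562.4  72.7  50. ]
[[ 612.2 -108.5   50. ]
 [ 424.5  -54.3   50. ]
 [ 508.6  241.5   50. ]
 [ 691.3  195.2   50. ]] [561.1  75.7  50. ]
disc centre [562.21587373  74.50519011  82.        ]
disc centre [561.66361554  74.30417996  86.        ]
tip z112 [561.71121551  74.36998264 112.        ]
[[518.8  82.3 133. ]
 [553.4 115.6 133. ]
 [603.9  63.8 133. ]
 [569.   30.5 133. ]] [561.28263163  73.06500042 133.        ]
kw ends [546.73149403  89.97875327 133.        ] [576.56776335  59.23895186 133.        ]
platter yaw [np.float64(-0.7986985535523576), np.float64(-0.8015445484835478)]
knob [505.03614304 -38.89102365 140.50831208] [504.83869324 -38.98038729 140.49723131]
```

Estimates:
- The seat is at about (562,74) with a yaw of about -0.273.
- The platter yaw is about -0.80, so it needs a turn of +0.53.
- The knob is at (505,-39,140), which puts the lever at about 0.16.

I'll move above the hub first.

```bash
python3 -m jog '[[-3.8,-2.53,-0.2,0,0,0,100],[-3.8,-2.53,-0.2,0,0,0,100],[-3.8,-2.53,-0.2,0,0,0,100],[-3.8,-2.53,-0.2,0,0,0,100],[-3.8,-2.53,-0.2,0,0,0,100],[-3.8,-2.53,-0.2,0,0,0,100],[-3.8,-2.53,-0.2,0,0,0,100]]' 15; python3 -m jog '[[-3.8,-2.53,-0.2,0,0,0,100],[-3.8,-2.53,-0.2,0,0,0,100],[-3.8,-2.53,-0.2,0,0,0,100],[-3.8,-2.53,0,0,0,0,100],[-3.8,-2.53,0,0,0,0,100],[-3.8,-2.53,0,0,0,0,100],[-3.8,-2.53,0,0,0,0,100]]'; python3 -m jog '[[0,0,0,0,0,0.145,100],[0,0,0,0,0,0.145,100],[0,0,0,0,0,0.145,100],[0,0,0,0,0,0.143,100],[0,0,0,0,0,0,100],[0,0,0,0,0,0,100]]'
cat >> h.py <<'E'
def to(X,Y,Z,yaw):
    "remaining tool-axis shift (cm) at present yaw, and rz"
    from scipy.spatial.transform import Rotation as R
    st=monitor.read_state(); Rm=R.from_euler('xyz',st["eef_rot"]).as_matrix()
    d=Rm.T@(np.array([X,Y,Z])-st["eef_pos"])/10
    cy=st["eef_rot"][2]; r=-((yaw-cy+np.pi)%(2*np.pi)-np.pi)
    print("clock",round(st["clock"],2),"pos",st["eef_pos"].round(1),"rot",st["eef_rot"].round(3),"shift",d.round(2),"rz",round(r,3),"F",st["wrist_force"].round(1),"M",st["moment"].round(2),"gap",round(st["finger_gap"],1))
E
python3 -c "
from h import *
to(562,74.2,97,2.342)"
```

```text
clock: 1.0
eef_pos: [342.5, 303.7, 219.7]
eef_rot: [3.141, 0.0, 2.92]
wrist_force: [0.5, 0.3, -0.3]
finger_gap: 94.0
clock: 1.7
eef_pos: [563.1, 72.3, 225.5]
eef_rot: [3.142, 0.0, 2.92]
wrist_force: [-0.6, 0.3, 0.3]
finger_gap: 94.0
clock: 2.3
eef_pos: [562.0, 74.0, 225.4]
eef_rot: [-3.142, -0.0, 2.346]
wrist_force: [0.4, 0.6, -1.1]
finger_gap: 93.9
clock 2.3 pos [562.   74.  225.4] rot [-3.142 -0.     2.346] shift [ 0.02  0.02 12.84] rz 0.004 F [ 0.4  0.6 -1.1] M [-0.06  0.07 -0.02] gap 93.9
```

```bash
python3 -m jog '[[0,0,3.5,0,0,0,100],[0,0,3.5,0,0,0,100],[0,0,3,0,0,0,100],[0,0,2,0,0,0,100],[0,0,0.8,0,0,0,100],[0,0,0,0,0,0,100]]' 15; python3 - <<'E'
from h import *
to(562,74.2,97,2.342)
crop(vision.camera("top"),175,115,135,110,5.8,"pics/t2.png")
crop(vision.camera("side"),170,130,130,100,6,"pics/s2.png")
E
```

```text
clock: 2.9
eef_pos: [561.8, 74.0, 96.9]
eef_rot: [-3.141, -0.001, 2.344]
wrist_force: [0.0, 1.0, -0.0]
finger_gap: 94.2
clock 2.9 pos [561.8  74.   96.9] rot [-3.141e+00 -1.000e-03  2.344e+00] shift [ 0.    0.03 -0.01] rz 0.002 F [ 0.  1. -0.] M [-0.09  0.05  0.01] gap 94.2
```

View pics/s2.png

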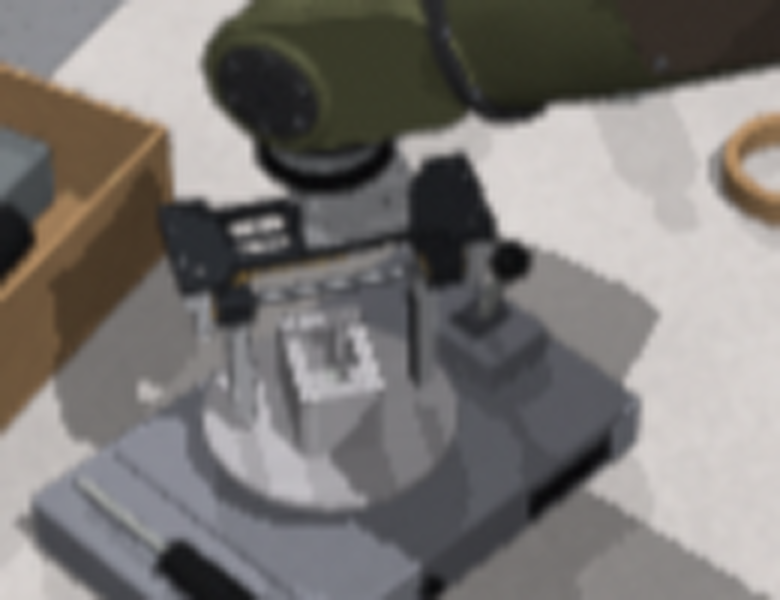

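View pics/t2.png

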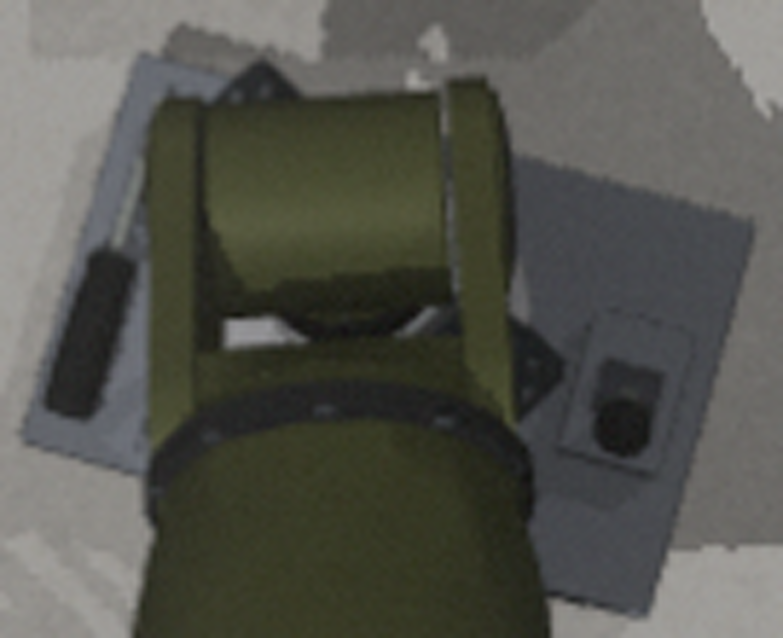

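The fingers straddle the hub: the left finger is at (235,380) and the right at (415,350) in the side crop, and the lever is clear. Now I'll close.

```bash
python3 -m jog '[[0,0,0,0,0,0,40],[0,0,0,0,0,0,40],[0,0,0,0,0,0,40],[0,0,0,0,0,0,40],[0,0,0,0,0,0,40],[0,0,0,0,0,0,40]]' 15; python3 -c "
from h import *
to(562,74.2,97,2.87)"
```

```text
clock: 3.6
eef_pos: [562.3, 74.1, 97.6]
eef_rot: [3.141, 0.0, 2.342]
wrist_force: [3.4, 2.6, 2.7]
finger_gap: 49.3
clock 3.6 pos [562.3  74.1  97.6] rot [3.141 0.    2.342] shift [ 0.03 -0.02  0.06] rz -0.528 F [3.4 2.6 2.7] M [ 0.76 -0.69 -0.06] gap 49.3
```

```bash
python3 -m jog '[[0,0,0,0,0,0,40],[0,0,0,0,0,0,40]]'; python3 -m jog '[[0,0,0,0,0,-0.09,40],[0,0,0,0,0,-0.09,40],[0,0,0,0,0,-0.09,40],[0,0,0,0,0,-0.09,40],[0,0,0,0,0,-0.085,40],[0,0,0,0,0,-0.085,40],[0,0,0,0,0,0,40],[0,0,0,0,0,0,40]]';  python3 - <<'E'
from h import *
to(562,74.2,97,2.87)
crop(vision.camera("side"),170,130,130,100,6,"pics/s3.png")
E
```

```text
clock: 3.8
eef_pos: [562.3, 74.1, 97.6]
eef_rot: [3.141, 0.0, 2.342]
wrist_force: [0.8, 1.5, 1.5]
finger_gap: 49.0
clock: 4.6
eef_pos: [561.5, 74.2, 96.7]
eef_rot: [-3.141, -0.002, 2.869]
wrist_force: [1.8, 4.5, -8.7]
finger_gap: 48.1
clock 4.6 pos [561.5  74.2  96.7] rot [-3.141e+00 -2.000e-03  2.869e+00] shift [-0.05  0.01 -0.03] rz -0.001 F [ 1.8  4.5 -8.7] M [ 0.77 -0.22  0.03] gap 48.1
```

View pics/s3.png

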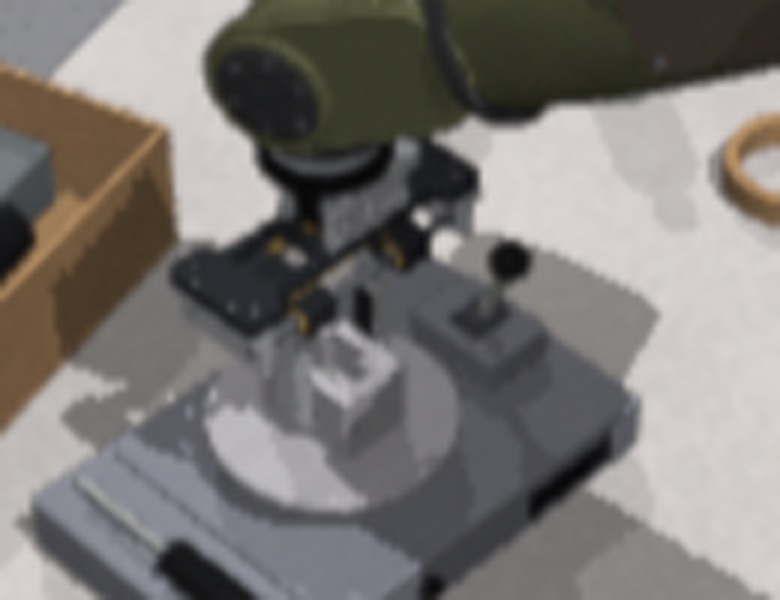

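The platter has turned with the jaws. Wrist Fz is now -8.7 N, so the gripper is carrying its weight and the keys no longer are. I'll release.

```bash
python3 -m jog '[[0,0,0,0,0,0,70],[0,0,0,0,0,0,70],[0,0,0,0,0,0,70],[0,0,0,0,0,0,70],[0,0,0,0,0,0,70]]';  python3 - <<'E'
from h import *
to(562,74.2,97,2.87)
crop(vision.camera("side"),170,130,130,100,6,"pics/s4.png")
E
```

```text
clock: 5.15
eef_pos: [562.1, 73.9, 97.6]
eef_rot: [-3.142, 0.0, 2.872]
wrist_force: [0.1, 0.3, -0.6]
finger_gap: 65.8
clock 5.15 pos [562.1  73.9  97.6] rot [-3.142  0.     2.872] shift [0.02 0.03 0.06] rz 0.002 F [ 0.1  0.3 -0.6] M [ 0.05 -0.03 -0.01] gap 65.8
```

View pics/s4.png

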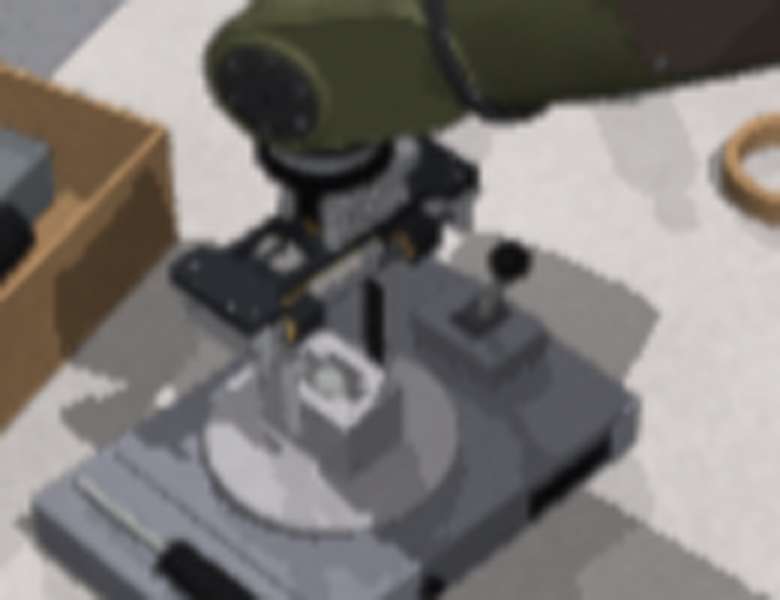

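The platter dropped: the disc sits lower and the spindle tip is now near the hub top at (330,378). I'll raise the arm and head to the lever, shutting the fingers on the way.

```bash
python3 -m jog '[[0,0,-2,0,0,0,75],[0,0,-3,0,0,0,75],[0,0,-3,0,0,0,75],[0,0,-3,0,0,0,50],[0,0,-1,0,0,0,0],[0,0,0,0,0,0,0]]' 30;  python3 - <<'E'
from h import *
to(472.2,-30.5,215,2.869)
E
```

```text
clock: 5.8
eef_pos: [562.4, 74.0, 218.3]
eef_rot: [3.141, 0.002, 2.872]
wrist_force: [0.1, -0.5, -0.6]
finger_gap: 50.1
clock 5.8 pos [562.4  74.  218.3] rot [3.141e+00 2.000e-03 2.872e+00] shift [  5.91 -12.47   0.31] rz 0.003 F [ 0.1 -0.5 -0.6] M [-0.04 -0.02  0.01] gap 50.1
```

```bash
python3 -m jog '[[1.5,-3.1,0,0,0,0,0],[1.5,-3.1,0,0,0,0,0],[1.5,-3.1,0,0,0,0,0],[1.4,-3.1,0,0,0,0,0],[0,0,0,0,0,0,0]]' 30;  python3 - <<'E'
from h import *
to(472.2,-30.5,118,2.869)
crop(vision.camera("top"),175,115,135,110,5.8,"pics/t5.png")
crop(vision.camera("side"),170,130,130,100,6,"pics/s5.png")
E
```

```text
clock: 6.3
eef_pos: [470.0, -31.7, 215.9]
eef_rot: [-3.141, -0.002, 2.869]
wrist_force: [0.0, -0.5, -0.6]
finger_gap: 9.9
clock 6.3 pos [470.  -31.7 215.9] rot [-3.141e+00 -2.000e-03  2.869e+00] shift [-0.2   0.18  9.79] rz 0.0 F [ 0.  -0.5 -0.6] M [ 0.02  0.02 -0.01] gap 9.9
```

View pics/t5.png

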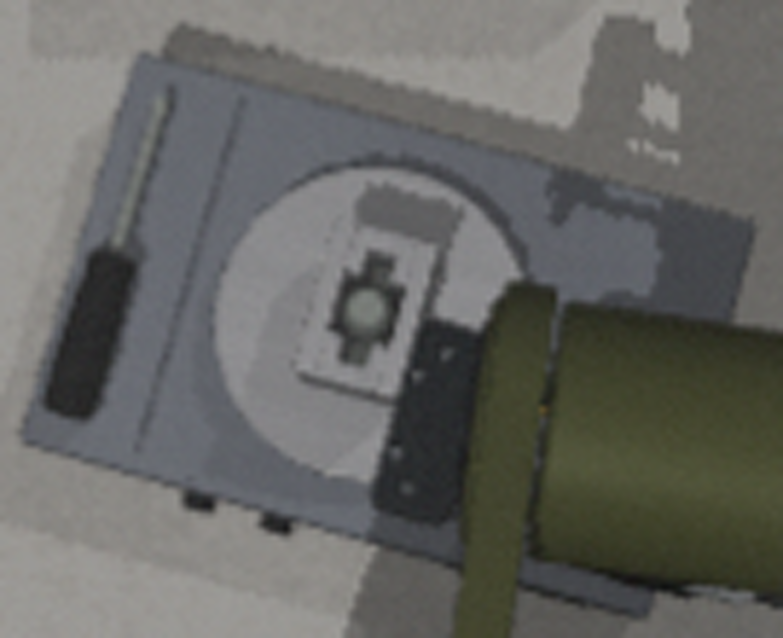

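View pics/s5.png

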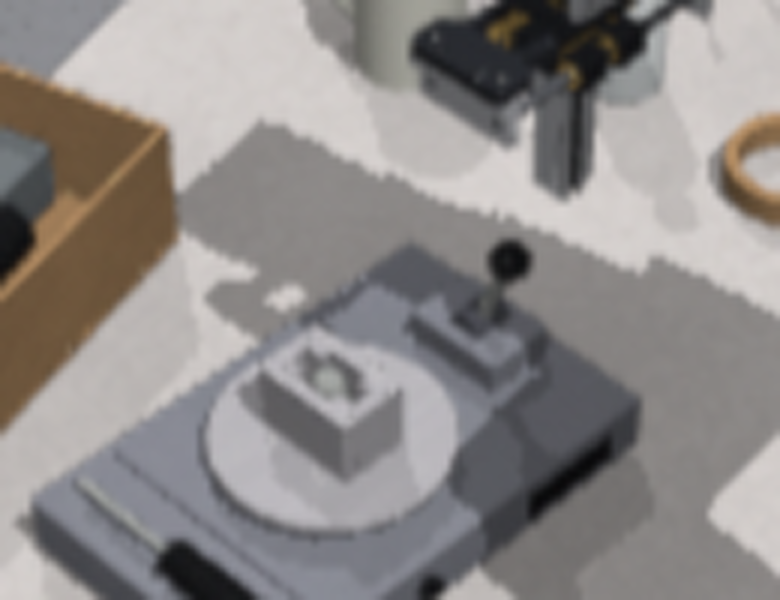

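The keyway is now in line with the base and the disc lies low. I'll check its height numerically by comparing predicted hub and disc pixels for the home and perched cases.

```bash
python3 - <<'E'
from h import *
s=vision.camera("side");y=-.273
ex=np.array([np.cos(y),np.sin(y)]);ey=np.array([-ex[1],ex[0]])
im=cv2.resize(s["color"][130:230,170:300],None,fx=6,fy=6,interpolation=cv2.INTER_CUBIC)
for z,col in((60,(0,255,0)),(78,(0,0,255))):
    H=[[*(np.array([561.8,74.2])+a*36*ex+b*24*ey),z+55] for a,b in((1,1),(1,-1),(-1,-1),(-1,1))]
    D=[[561.8+75*np.cos(t),74.2+75*np.sin(t),z+8] for t in np.linspace(0,6.28,60)]
    for q in (H,D):
        p=(proj(s,q)-[170,130]+.5)*6; cv2.polylines(im,[p.astype(int)],True,col,1)
cv2.imwrite("pics/s6.png",im)
E
```

```text
(no output)
```

View pics/s6.png

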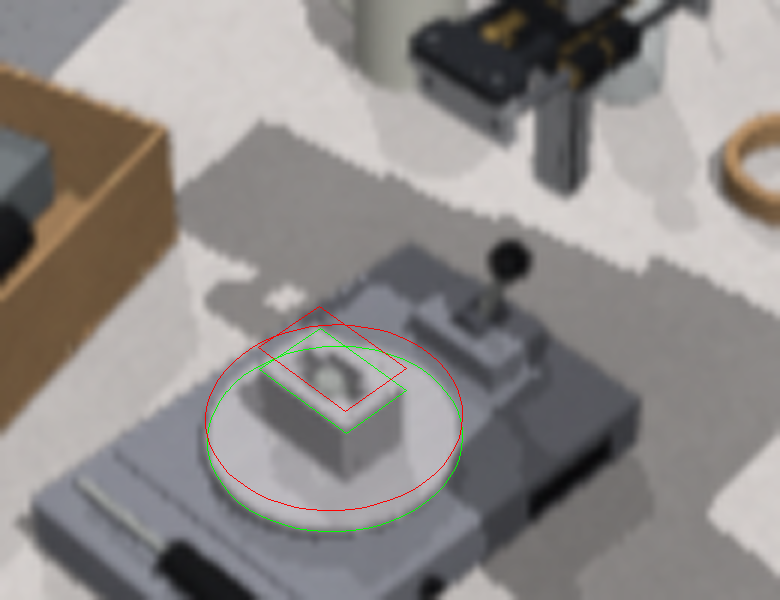

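The green outlines, drawn for the fully home position, match the hub and disc, so the platter is home. Now I'll lower beside the lever, on its -x side.

```bash
python3 -m jog '[[0,0.2,2.5,0,0,0,0],[0,0,2.5,0,0,0,0],[0,0,2.5,0,0,0,0],[0,0,2.3,0,0,0,0],[0,0,0,0,0,0,0]]' 30; python3 - <<'E'
from h import *
to(540.5,-49.7,118,2.869)
crop(vision.camera("side"),170,130,130,100,6,"pics/s7.png")
E
```

```text
clock: 6.95
eef_pos: [471.5, -26.9, 116.3]
eef_rot: [-3.141, -0.006, 2.873]
wrist_force: [-0.1, 0.3, 0.3]
finger_gap: 0.1
clock 6.95 pos [471.5 -26.9 116.3] rot [-3.141 -0.006  2.873] shift [-7.26 -0.36 -0.21] rz 0.004 F [-0.1  0.3  0.3] M [-0.04  0.02  0.01] gap 0.1
```

View pics/s7.png

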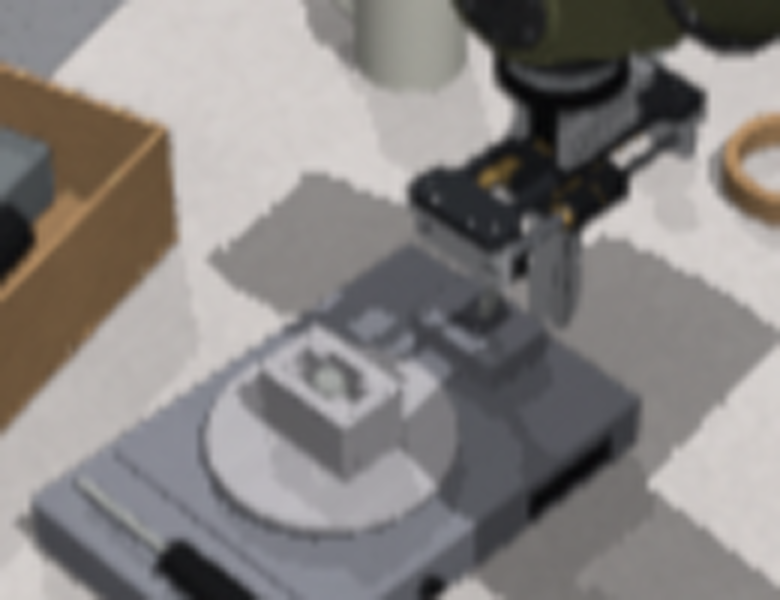

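The shut fingers are at about (555,290), just on the -x side of the knob. I'll push along tool -x, correcting the lateral offset as I go.

```bash
python3 -m jog '[[-0.5,-0.35,0,0,0,0,0],[-1,0,0,0,0,0,0],[-1,0,0,0,0,0,0],[-1,0,0,0,0,0,0],[-1,0,0,0,0,0,0],[-1,0,0,0,0,0,0],[-0.7,0,0,0,0,0,0]]'; python3 - <<'E'
from h import *
to(540.5,-49.7,118,2.869)
crop(vision.camera("side"),170,130,130,100,6,"pics/s8.png")
E
```

```text
clock: 7.7
eef_pos: [532.3, -48.1, 119.2]
eef_rot: [-3.142, -0.0, 2.872]
wrist_force: [-1.0, 1.0, -0.5]
finger_gap: 0.5
clock 7.7 pos [532.3 -48.1 119.2] rot [-3.142 -0.     2.872] shift [-0.84  0.06  0.12] rz 0.003 F [-1.   1.  -0.5] M [ 0.07  0.16 -0.03] gap 0.5
```

View pics/s8.png

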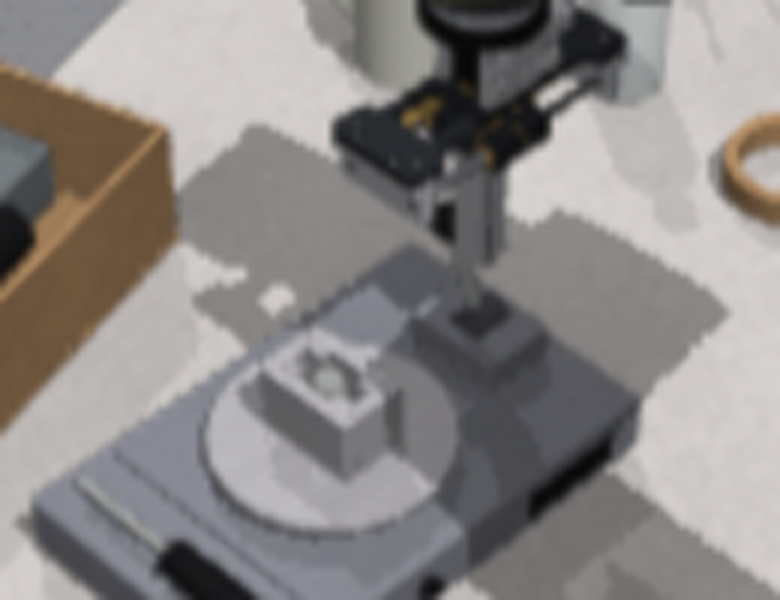

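The knob at (440,215) is moving ahead of the finger, with about 1 N of force. I'll go on to the stop in small steps.

```bash
python3 -m jog '[[-0.4,0,0,0,0,0,0],[-0.3,0,0,0,0,0,0],[-0.2,0,0,0,0,0,0],[0,0,0,0,0,0,0]]'; python3 - <<'E'
from h import *
to(540.5,-49.7,118,2.869)
crop(vision.camera("side"),170,130,130,100,6,"pics/s9.png")
E
```

```text
clock: 8.15
eef_pos: [540.0, -50.1, 119.4]
eef_rot: [-3.142, -0.001, 2.872]
wrist_force: [-2.2, 0.4, -0.4]
finger_gap: 0.3
clock 8.15 pos [540.  -50.1 119.4] rot [-3.142e+00 -1.000e-03  2.872e+00] shift [-0.03  0.05  0.14] rz 0.003 F [-2.2  0.4 -0.4] M [0.08 0.37 0.02] gap 0.3
```

View pics/s9.png

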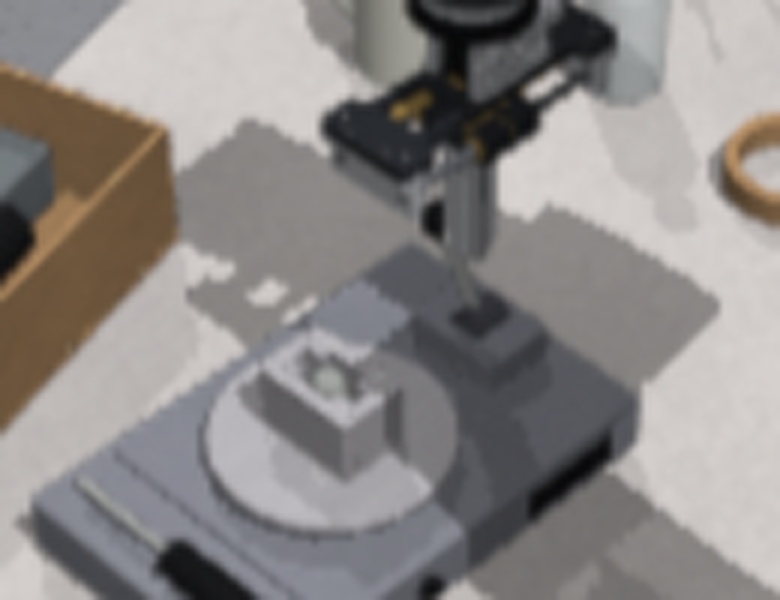

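```bash
python3 -m jog '[[-0.15,0,0,0,0,0,0],[-0.1,0,0,0,0,0,0],[0,0,0,0,0,0,0]]';python3 -m jog '[[-0.15,0,0,0,0,0,0],[0,0,0,0,0,0,0]]'; python3 -c "
from h import *
to(540.5,-49.7,118,2.869)"
```

```text
clock: 8.5
eef_pos: [540.7, -50.3, 119.2]
eef_rot: [-3.141, -0.005, 2.872]
wrist_force: [-16.5, 3.8, 6.3]
finger_gap: 0.3
clock: 8.7
eef_pos: [541.0, -50.4, 119.1]
eef_rot: [-3.141, -0.008, 2.872]
wrist_force: [-26.0, 6.5, 12.9]
finger_gap: 0.4
clock 8.7 pos [541.  -50.4 119.1] rot [-3.141 -0.008  2.872] shift [0.07 0.05 0.11] rz 0.003 F [-26.    6.5  12.9] M [1.19 4.77 0.08] gap 0.4
```

The force has risen to 26 N without further travel, so the lever is at its stop. I'll back off, raise and check.

```bash
python3 -m jog '[[1,0,0,0,0,0,0],[2,0,0,0,0,0,0],[2,0,0,0,0,0,0],[0,0,-3,0,0,0,0],[0,0,-4,0,0,0,0],[2,0,-4,0,0,0,0],[4,0,-1,0,0,0,0],[4,0,0,0,0,0,0]]'; python3 -m jog '[[4,0,0,0,0,0,0],[0,0,0,0,0,0,0],[0,0,0,0,0,0,0]]'; python3 - <<'E'
from h import *
c=vision.camera("top");s=vision.camera("side")
crop(c,175,115,135,110,5.8,"pics/t10.png")
y=-.273
ex=np.array([np.cos(y),np.sin(y)]);ey=np.array([-ex[1],ex[0]])
im=cv2.resize(s["color"][130:230,170:300],None,fx=6,fy=6,interpolation=cv2.INTER_CUBIC)
for a in (.88,1.0):
    q=[*(np.array([561.8,74.2])-125*ey+70*np.sin(a-.5)*ex),72+70*np.cos(a-.5)]
    print(a,(proj(s,q)-[170,130]+.5)*6,(proj(c,q)-[175,115]+.5)*5.8)
cv2.imwrite("pics/s10.png",im)
to(540.5,-49.7,118,2.869)
E
```

```text
clock: 9.5
eef_pos: [399.0, -11.2, 241.1]
eef_rot: [3.141, 0.004, 2.872]
wrist_force: [0.4, 0.0, 0.1]
finger_gap: 0.2
clock: 9.8
eef_pos: [361.2, -0.6, 240.2]
eef_rot: [3.141, 0.003, 2.872]
wrist_force: [0.5, 0.0, -0.1]
finger_gap: 0.5
0.88 [[453.29143047 226.48831598]] [[656.30266425 322.60137055]]
1.0 [[444.25283011 224.8737879 ]] [[660.17574899 307.26687837]]
clock 9.9 pos [361.7  -0.8 239.6] rot [3.142e+00 1.000e-03 2.872e+00] shift [-18.53   0.06  12.17] rz 0.003 F [ 0.8  0.6 -0.1] M [-0.03 -0.01 -0.01] gap 0.1
```

View pics/s10.png

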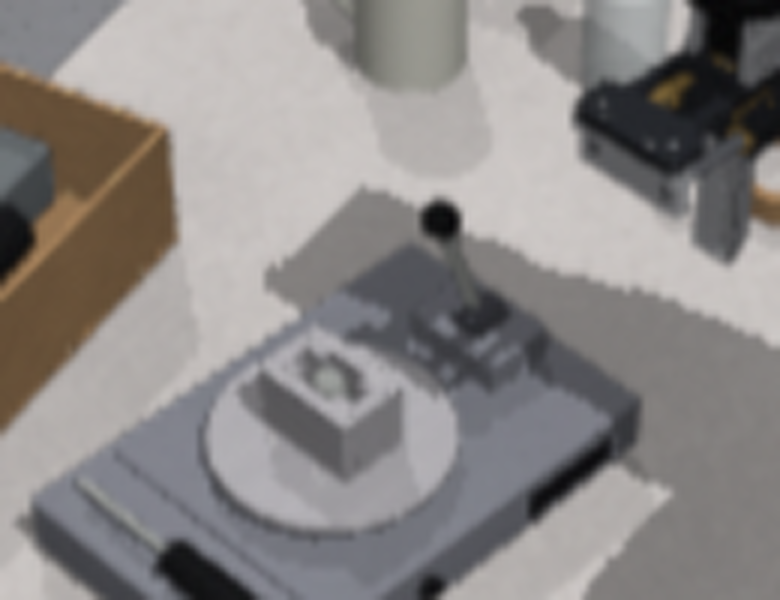

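View pics/t10.png

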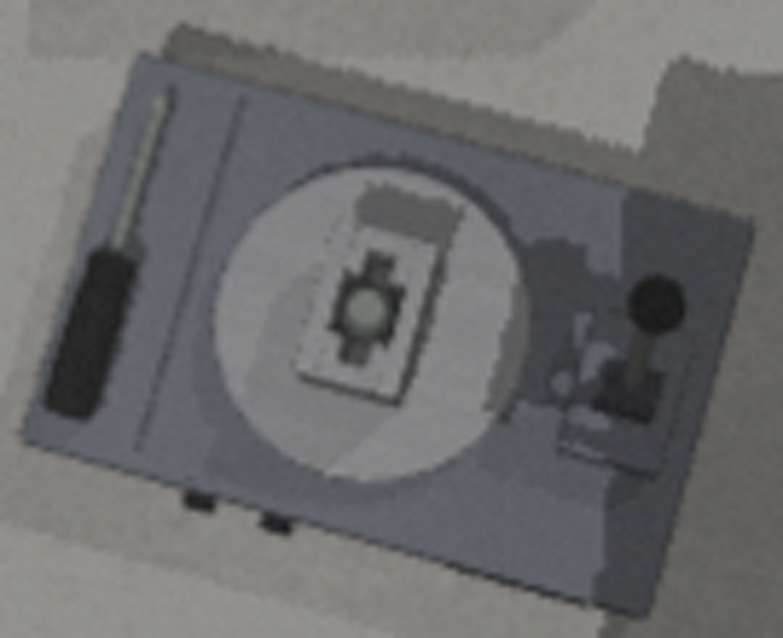

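The knob is at (657,304) in the top crop, against (660,307) predicted for lever 1.0 and (656,323) for 0.88. The platter is home, the screwdriver hasn't moved and the arm is clear, so I'll hand the job in.

```bash
python3 -c "
from h import *
print(order.sign_off())"
```

```text
the job is handed in; nothing more can be done
None
```

I gripped the hub, turned the platter by about +0.53 rad until the keys took it, and opened the jaws so it dropped home. I then pushed the lock lever over to its +x stop with the shut fingers, backed off, and handed the job in at about 10 s.

- **Platter:** after the drop, the predicted home outline of the hub and disc matched the side picture, and the perched outline did not.
- **Lever:** it met its stop firmly, with a wrist force of about 30 N. After I let go, the knob was within about 3 enlarged pixels of the position for 1.0 rad in the top view, and slightly past it in the side view.
- **Surroundings:** the screwdriver looks unmoved, and the arm stood clear with no contact force. I did not re-measure the other bystanders, but the arm did not press on anything near them.

No check failed or disagreed; the sign-off itself gives no verdict.

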